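# Crimp the tall headspace vial on the treadle crimper

### The job

Stand the one tall vial upright on the crimper's anvil, fully home against the V-shaped fence under the crimping head, and let go of it. Then press the crimper's spring treadle down to its stop, keep it there for a second, and let it come all the way back up, leaving the vial standing in place on the anvil. Leave the two short vials standing where they are.

Things in the scene. Friction and masses are not known exactly. Their poses are not given: they have to be found in the camera images.
- vial: The tall glass vial with an aluminium cap: 75 mm high, straight body 22.5 mm in diameter up to 56 mm, then a shoulder, narrow neck and a 21 mm cap from 67 to 75 mm. About 35 g. Origin at the centre of its underside, z up along the vial. It looks like the short vials except for its height.
- short1: A short vial of the same glass, cap and diameter, only 46 mm high; a bystander. Origin at the centre of its underside.
- short2: Another short vial, 46 mm high; a bystander. Origin at the centre of its underside.
- crimper: Fixed bench crimper. Its x points from its open front to its back, y to the left from the robot, z up; origin on the bench under the anvil's centre. Grey base plate 14 mm high, x -60 to 100, y -250 to 70 mm; anvil on its left part, treadle on the right. Two 16 mm posts behind the anvil (x 66, y +-34 mm) carry a white head (underside z 182, front edge x -18, 34 mm wide) reaching over the anvil.
- cup (a point): Centre of the lower rim of the steel cup hanging over the anvil, open below, 34 mm outside and 27 mm inside diameter, 16 mm high, on a 14 mm rod. Rim at rest 121 mm above the bench, 16 mm over a tall vial on the anvil: no room for a gripper from straight above; come from the front, tool leaning back about 45 degrees. The treadle drives it 24 mm down round the cap; a vial 3 mm off centre is hit.
- anvil (a point): Centre of the anvil's flat round top (54 mm diameter, 30 mm above the bench), where the centre of the vial's underside must stand. Axes as the crimper's. Two fence walls on it, 8 mm high and 5 mm thick, form a V open to the front (-x), within x 2 to 18, y -18 to 18 mm; a vial slid towards +x until it touches both walls stands on this point within 1 mm.
- treadle_pad (a point): Middle of the top of the black ribbed rubber tread (50 mm long, 70 mm wide) on the steel treadle plate: where to press. The plate, 80 mm wide and 118 mm long, is hinged at its back end, free front edge raised. The point moves with the treadle: crimper frame x -30, y -170, z 63 mm when up; x -35, y -170, z 39 mm at the stop.
- treadle (a joint): Angle of the treadle, rad: 0 up at rest, 0.28 fully down at its stop. Its hinge is parallel to the crimper's y, at x 55, y -170, z 32 mm in the crimper's frame, 90 mm from the tread's middle. A spring returns it; pressing at the pad takes about 3 N to start and 9 N at the stop.
Not all that is in view belongs to the job. What is shaped like the vial but red is not meant.

How it is judged:
By the outcome, as a careful person would: the job done as asked, in the order asked, and still so for the second after the job is handed in, with the robot touching nothing.
It also fails if it takes over 58 s, if anything falls off the work surface, if the arm or the gripper's body presses on something with over 40 N, if the wrist force passes 120 N, or if a joint passes its speed limit or range.

### The arm

A 6-joint arm with a two-finger parallel gripper is mounted at the origin on the work surface. World frame = base frame: x ahead of the robot, y to its left, z up, the work surface at z = 0. Lengths are in mm, angles in rad, forces in N, time in s.
With the tool pointing down it reaches from about 400 to 925 mm from the base axis. Payload 12.5 kg.
Tool frame: the origin (TCP) lies midway between the tips of the shut fingers; the grasp point (between the pads) lies 19 mm behind it; z points along the fingers, y is the line along which they close (so a half turn about z gives the same grasp; the last joint's range is limited). The gripper opens to 95 mm and grips with 3 to 60 N. Pads are 20 mm wide; open, the fingers measure 119 mm over their backs; the gripper's body (75 mm by 180 mm) begins 59 mm behind the grasp point.
Start: joints at [-1.35, 0.491, 1.559, -0, 1.092, -0.106], TCP at [200.657, -591.932, 214.661] pointing down, gripper open.
Joint ranges: [-3.1, 3.1], [-0.84, 2.19], [0.05, 2.79], [-1.13, 4.28], [0.06, 2.93], [-2.69, 2.69]. Speed limits (rad/s): [2.22, 2.22, 2.79, 3.14, 3.14, 3.14].

### API

Orientations are given as [roll, pitch, yaw] about the fixed x, y, z axes, in that order (R = Rz(yaw) Ry(pitch) Rx(roll)).
In Python, from cell import readout, eyes, env gives the robot as it stands.
- The arm moves only by the tool move_arm, never from a script. Its argument "plan" is a list of rows, each a list of 3 entries, a list of its own where there are three numbers: the turn, a rotation vector about the tool's x, y, z in degrees, then the shift along the tool's x, y, z in m, then the gripper command: -1 is shut, 1 is fully open, values between are in proportion. In form: [[[ax, ay, az], [x, y, z], jaw], ...]. A call has 1 to 5 rows; each row is the pose to reach, as a shift and turn from the pose commanded when the call began, along the tool's axes at that moment; what a row does not reach only later rows make up. A row lasts 1/8 s, in which the tool goes at most 62.5 mm and 10.7 degrees, less where a joint would pass 70% of its speed; a pose out of reach is approached as far as the arm can. A call with a gripper value outside its range is refused whole. The fingers move at their own pace and stop on an object; the grip force is fixed at half the most. Time passes only in rows, so rows that repeat a pose let the fingers close. It gives the time, the measured TCP pose, the force, the opening and the grip force at its end, in the units of the state.
- readout.state(): the state, without advancing time (a new reading comes with each control period).
- eyes.read_camera(name): name is "side" or "top"; returns a dict with "img" (384x512x3 uint8, red, green, blue), "K" (3x3 intrinsics, pixels), "dist" ([k1, k2, p1, p2, k3] as OpenCV has them; the pictures are not rectified), "extrinsics" (4x4, takes a point from camera to world coordinates). Camera axes: x right, y up, looking along -z (the intrinsics and any distortion apply to the point x, -y, -z); pixel columns grow to the right and rows downward; lengths in mm; the calibration is good to about 2 mm. A picture is of the moment at which its call begins. There is no depth.
- env.job_done(): hands the job in; it is judged then, once.
Trained networks look in a picture, given as the dict that the camera call returned (one of the last four; its "shot" number tells which), for a name from the list of things; names that differ only in an ending like _2 or _b are one class to them, and where a whole thing is asked for, a point or a joint stands for the part that bears it (a point fixed in the world has none). Each returns a list of dicts, best first, with "score" (0 to 1); they miss things now and then, are a little off and sometimes report something else, mostly with a low value. They report only what shows in the picture. A call takes as long as a camera call. They do not tell look-alikes from the thing itself.
- eyes.cut_out(picture, name): "mask" (384x512 bool, what is visible of it) and "uv" ([column, row] in pixels, amid what is visible of it).
The state is a dict: "t": time; "joints": joint angles; "qvel": joint speeds; "tau": joint torques, N m; "eef_pos": TCP position; "tcp_rot": TCP orientation; "ft_force": force on the tool from outside, world axes, zero at the start; "moment": the same for the moment, N m; "opening": opening from 0.0 (shut) to 1.0 (fully open); "grip_force": force on a finger pad.
Only numpy, scipy, OpenCV 4.12 (cv2) and the standard library are available. Lean on these libraries where they do the work, as an engineer would, in place of code of your own. Each camera call takes 0.05 s, during which the arm holds its last target. There are 200 camera calls.

## Working session

There is one attempt and no reset: what is moved stays moved. The work goes in short steps, Python scripts to look and compute and a tool call to move; the robot and the scene stay as the last step left them, time stands still between calls to the robot, and variables do not carry over. Pictures are saved under pics/ and viewed, at most 10 in all, crops included, and the job is handed in when it is done.

Besides the shell and the picture viewer there is one more tool, called after "Request:" by a JSON object that holds its "api" and its "payload". move_arm: Moves the arm, as the interface text tells. Its arguments: {"type":"object","properties":{"plan":{"type":"array","items":{"type":"array"}}},"required":["plan"]}

```bash
ls; mkdir -p pics; python3 - <<'E'
from cell import readout, eyes, env
import cv2,numpy as np,pickle
print(readout.state())
for n in("side","top"):
    p=eyes.read_camera(n)
    cv2.imwrite(f"pics/{n}0.png",p["img"][:,:,::-1])
    print(n,p["K"],p["dist"],p["extrinsics"])
    for k in("vial","short1","crimper","cup","anvil","treadle_pad","treadle"):
        try: print(k,[(round(d["score"],2),np.round(d["uv"],1).tolist(),int(d["mask"].sum()), [int(v) for v in cv2.boundingRect(d["mask"].astype(np.uint8))]) for d in eyes.cut_out(p,k)])
        except Exception as e: print(k,e)
E
```

```text
pics
{'t': 0.0, 'joints': array([-1.34963059e+00,  4.91554585e-01,  1.55946719e+00,  9.12496108e-06,
        1.09171386e+00, -1.05640436e-01]), 'qvel': array([-0.00045881, -0.00166142,  0.00065062, -0.00248015,  0.00037842,
        0.00073354]), 'tau': array([-8.49494591e-04, -6.12652588e+01, -2.58179158e+01,  6.91869110e-02,
        4.82787704e-02, -1.24892977e-04]), 'eef_pos': array([ 200.5805376 , -591.66877117,  214.05873648]), 'tcp_rot': array([-3.14045690e+00, -1.28567841e-04,  3.26801892e-01]), 'ft_force': array([-0.3824738 , -0.31385819, -0.68041794]), 'moment': array([ 0.04861943,  0.00999856, -0.01127154]), 'grip_force': 0.0, 'opening': 1.0008645676083454}
side [[353.44896333   0.         256.95474584]
 [  0.         353.44896333 191.01355943]
 [  0.           0.           1.        ]] [-0.00312063  0.          0.          0.          0.        ] [[-9.90630393e-01  8.54096771e-02 -1.06567408e-01  4.84942123e+02]
 [-1.36416372e-01 -6.55860692e-01  7.42453585e-01  5.75506042e+02]
 [-6.48065282e-03  7.50034626e-01  6.61366813e-01  5.67798012e+02]
 [ 0.00000000e+00  0.00000000e
[... 949 characters left out ...]
.71026348e+01]
 [-3.05106414e-02  1.27730570e-01  9.91339499e-01  9.49459344e+02]
 [ 0.00000000e+00  0.00000000e+00  0.00000000e+00  1.00000000e+00]]
vial [(0.67, [152.4, 191.5], 136, [149, 188, 16, 12]), (0.61, [222.9, 189.3], 87, [216, 181, 11, 12]), (0.58, [307.1, 186.5], 8451, [245, 148, 132, 81]), (0.47, [201.5, 174.0], 131, [195, 165, 13, 15]), (0.4, [182.1, 195.9], 106, [176, 191, 13, 12])]
short1 [(0.4, [204.7, 244.4], 86, [201, 241, 11, 9])]
crimper [(0.68, [306.3, 186.4], 8593, [244, 147, 135, 83])]
cup []
anvil [(0.9, [305.2, 187.4], 8736, [243, 147, 136, 83])]
treadle_pad [(0.78, [345.2, 185.5], 1587, [325, 163, 44, 52])]
treadle [(0.74, [348.2, 190.4], 1599, [325, 164, 44, 51])]
```

```bash
python3 - <<'E'
import cv2,numpy as np
a=cv2.imread("pics/side0.png")[120:370,150:370]
b=cv2.imread("pics/top0.png")[130:270,130:400]
cv2.imwrite("pics/sidec.png",cv2.resize(a,None,fx=2.4,fy=2.4,interpolation=cv2.INTER_CUBIC))
cv2.imwrite("pics/topc.png",cv2.resize(b,None,fx=2.9,fy=2.9,interpolation=cv2.INTER_CUBIC))
E
```

```text
(no output)
```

View pics/sidec.png

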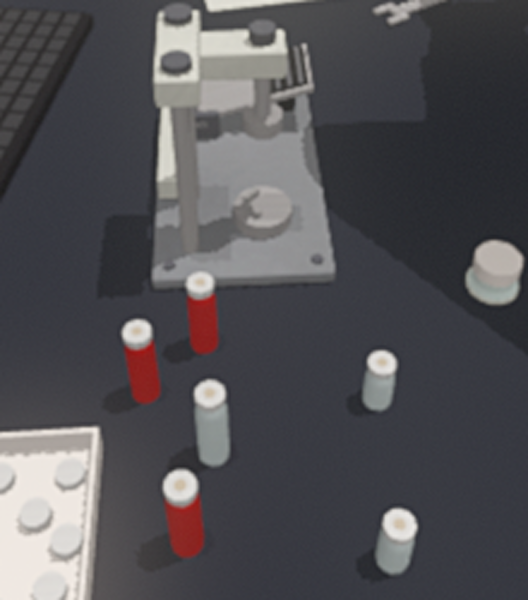

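View pics/topc.png

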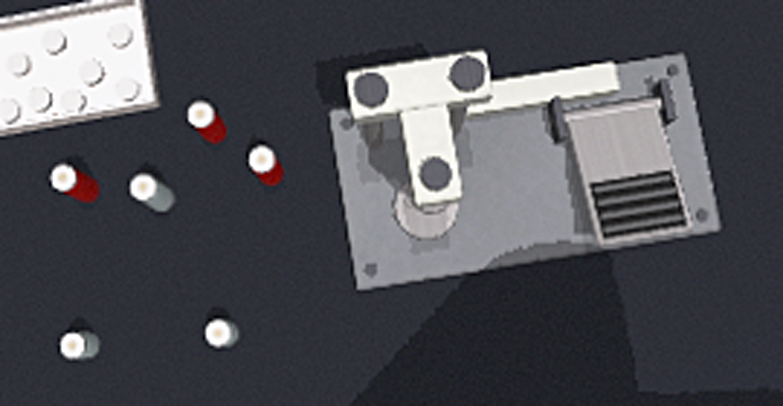

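The vial-shaped things in the side view are the red decoys at (234,250), (209,271) and (227,334), and the clear ones at (236,297), (306,281) and (313,347). Only the clear one at side (236,297), top (182,196), is tall (36 px against about 25), so that is the vial. The enlarged crops show it clear, tall and upright. The crimper's anvil is at side (259,208), top about (277,202).

```bash
cat > h.py <<'E'
import numpy as np,cv2
from scipy.optimize import least_squares
from scipy.spatial.transform import Rotation as R
def proj(p,X):
    E=np.array(p["extrinsics"]);Y=(np.atleast_2d(X)-E[:3,3])@E[:3,:3]
    Y=Y*[1,-1,-1]
    return cv2.projectPoints(Y.reshape(-1,1,3),np.zeros(3),np.zeros(3),np.array(p["K"]),np.array(p["dist"]))[0].reshape(-1,2)
def c2w(c,X):
    X=np.atleast_2d(X).astype(float);k=np.cos(c[2]);s=np.sin(c[2])
    return np.c_[c[0]+k*X[:,0]-s*X[:,1],c[1]+s*X[:,0]+k*X[:,1],X[:,2]]
E
python3 - <<'E'
from h import *
from cell import eyes
S=eyes.read_camera("side");T=eyes.read_camera("top")
def sub(p,pts):
    g=cv2.cvtColor(p["img"],cv2.COLOR_RGB2GRAY)
    return cv2.cornerSubPix(g,np.float32(pts).reshape(-1,1,2),(3,3),(-1,-1),(3,30,.01)).reshape(-1,2)
tx=np.array([[683,55],[720,232],[357,290]])/2.9+130-.33
sx=np.array([[154,276],[333,269]])/2.4+[150,120]-.3
ts=sub(T,tx);print(tx,ts)
tX=[[100,-250,14],[-60,-250,14],[-60,70,14]]
sX=[[100,70,14],[-60,70,14],[0,0,30]]
so=np.r_[sx,np.array([[262.5,209.5]])/2.4+[150,120]-.3]
def f(c): return np.r_[proj(T,c2w(c,tX))-ts,proj(S,c2w(c,sX))-so].ravel()
for name,ff in(("both",f),("top",lambda c:f(c)[:6])):
    r=least_squares(ff,[500,-50,.1]);print(name,r.x,np.round(f(r.x).reshape(-1,2),1).tolist())
    c=r.x if name=="both" else c
# vial : full silhouette match of cylinder masks
ang=np.linspace(0,6.28,40)
def cyl(x,y,h):
    return np.concatenate([np.c_[x+r*np.cos(ang),y+r*np.sin(ang),0*ang+z] for r,z in((11.25,0),(11.25,h-19),(10.5,h-8),(10.5,h))])
def box(u): return np.r_[u.min(0),u.max(0)]
for h,su,tu in((75,(236,297),(182,196)),(46,(306,281),(205,244)),(46,(313,347),None)):
    o=[]
    for p,u in((S,su),(T,tu)):
        ds=[d for n in("vial","short1") for d in eyes.cut_out(p,n) if u and np.hypot(*(np.array(d["uv"])-u))<8]
        if ds:
            x,y,w,hh=cv2.boundingRect(ds[0]["mask"].astype(np.uint8)); o.append((p,np.array([x-.5,y-.5,x+w-.5,y+hh-.5])))
    for sel in([o] if len(o)<2 else [o,o[:1],o[1:]]):
        r=least_squares(lambda v:np.concatenate([box(proj(p,cyl(*v,h)))-b for p,b in sel]),[450,100],diff_step=1e-4)
        print(h,np.round(r.x,1),np.round(r.fun,1))
print("anvil",c[:2])
im=[]
for p,o,n,s in((T,(130,270,130,400),"t",2.9),(S,(120,370,150,370),"s",2.4)):
    g=cv2.resize(p["img"][o[0]:o[1],o[2]:o[3],::-1],None,fx=s,fy=s,interpolation=cv2.INTER_CUBIC)
    P=[[100,-250,14],[-60,-250,14],[-60,70,14],[100,70,14],[0,0,30],[-30,-170,63],[0,0,121]]+[[27*np.cos(a),27*np.sin(a),30] for a in ang[::2]]
    for u in proj(p,c2w(c,P)): cv2.circle(g,tuple(int(round(v)) for v in ((u+.5-[o[2],o[0]])*s)),2,(0,255,0),-1)
    im.append(g)
H=max(i.shape[0] for i in im)
for i,g in zip("ts",im): cv2.imwrite(f"pics/fit_{i}.png",g)
w=sum(i.shape[1] for i in im);cv=np.zeros((H,w,3),np.uint8);x=0
for g in im: cv[:g.shape[0],x:x+g.shape[1]]=g;x+=g.shape[1]
cv2.imwrite("pics/fit.png",cv2.resize(cv,(800,int(H*800/w)),interpolation=cv2.INTER_AREA))
E
```

```text
[[365.18724138 148.63551724]
 [377.94586207 209.67      ]
 [252.77344828 229.67      ]] [[364.81592 147.92863]
 [377.76288 208.7587 ]
 [252.8622  229.35677]]
both [5.59304432e+02 1.76420806e+01 1.78624640e-01] [[1.1, -0.7], [0.3, -0.1], [-0.9, -0.9], [-0.8, 1.0], [1.5, 1.1], [0.6, -1.8]]
top [5.56657805e+02 1.78927165e+01 1.87427935e-01] [[0.5, -0.5], [0.3, 0.0], [-0.8, 0.4], [0.7, 1.5], [3.0, 1.1], [1.7, -1.6]]
75 [564.2 251.7] [-0.1 -0.4  1.5  0.4 -0.7 -1.8  0.4 -0. ]
75 [565.2 251.9] [-0.8 -0.4  0.9  0.4]
75 [561.9 251.2] [-0.6 -0.8  0.6  0.9]
46 [448.8 188. ] [-0.1 -0.5  0.1  0.4]
46 [435.  311.9] [ 0.  -0.2 -0.   0.2]
anvil [559.30443242  17.64208059]
```

View pics/fit_t.png

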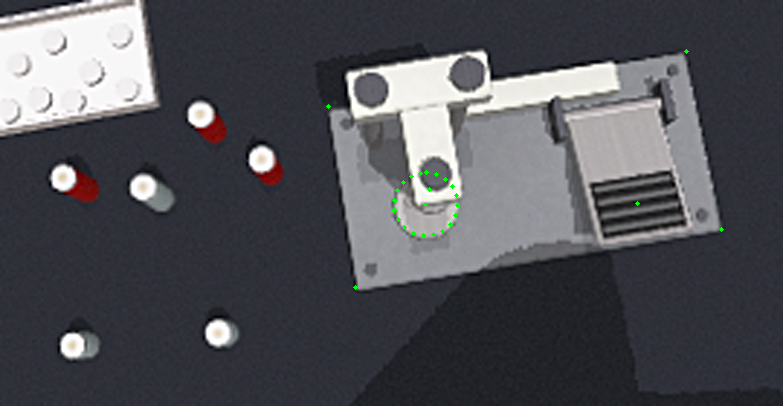

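The projected corners and anvil rim land on the crimper in the top view (anvil about (278,199) px). The crimper's yaw is about 0.18 and the anvil is near (558, 18) mm. Next I locate the decoys, to keep clear of them, and write a helper that turns targets into tool-frame steps.

```bash
cat >> h.py <<'E'
def go(xyz,yaw,lean,off=19):
    """step from the pose now to grasp point xyz (mm), yaw rad, lean deg; prints turn (deg), shift (m)"""
    from cell import readout
    s=readout.state();A=R.from_euler("xyz",s["tcp_rot"])
    B=R.from_euler("xyz",[np.pi,-np.radians(lean),yaw])
    t=np.array(xyz)+off*B.apply([0,0,1])
    rv=np.degrees((A.inv()*B).as_rotvec());d=A.inv().apply(t-s["eef_pos"])/1000
    print("turn",np.round(rv,1).tolist(),"shift",np.round(d,4).tolist(),"dist",round(np.linalg.norm(d)*1e3),"ang",round(np.linalg.norm(rv)),"t",round(s["t"],2),"F",np.round(s["ft_force"],1),"q",np.round(s["joints"],2))
E
python3 - <<'E'
from h import *
from cell import eyes
S=eyes.read_camera("side")
for d in eyes.cut_out(S,"vial"):
    r=least_squares(lambda v:(proj(S,[[*v,37]])-d["uv"]).ravel(),[550,200]);print(np.round(r.x,1),d["uv"])
go((430,-150,330),.05,30)
E
```

```text
[577.3 320.9] [222.7, 334.4]
[627.7 209.3] [208.2, 271.7]
[594.1 155.8] [232.1, 250.5]
[563.5 251.2] [239.2, 296.2]
turn [-4.1, 29.8, 15.5] shift [0.3682, -0.3423, -0.0989] dist 512 ang 34 t 1.6 F [ 0.1  0.7 -0. ] q [-1.35  0.49  1.56  0.    1.09 -0.11]
```

Request:
{"api": "move_arm", "payload": {"plan": [[[-4.1,29.8,15.5],[0.368,-0.342,-0.099],0],[[-4.1,29.8,15.5],[0.368,-0.342,-0.099],0],[[-4.1,29.8,15.5],[0.368,-0.342,-0.099],0],[[-4.1,29.8,15.5],[0.368,-0.342,-0.099],0],[[-4.1,29.8,15.5],[0.368,-0.342,-0.099],0]]}}

```text
t: 2.22
eef_pos: [346.4, -320.8, 275.3]
tcp_rot: [-3.14, -0.524, 0.047]
ft_force: [1.1, 0.8, 0.4]
opening: 0.537
grip_force: 0.0
```

Request:
{"api": "move_arm", "payload": {"plan": [[[0,0,0],[0,0,0],0],[[0,0,0],[0,0,0],0]]}}

```text
t: 2.48
eef_pos: [346.5, -322.5, 275.4]
tcp_rot: [3.141, -0.524, 0.051]
ft_force: [-0.6, -0.4, -0.9]
opening: 0.497
grip_force: 0.0
```

```bash
python3 - <<'E'
from h import *
d=np.array([np.sin(.96)*np.cos(.3),np.sin(.96)*np.sin(.3),-np.cos(.96)])
go(np.array([564,251.7,33])-110*d,.3,55)
E
```

```text
turn [9.7, 24.9, -10.6] shift [0.0559, -0.5441, 0.2516] dist 602 ang 29 t 2.48 F [-0.6 -0.4 -0.9] q [-1.17  0.12  2.05  0.65  0.89 -0.05]
```

Request:
{"api": "move_arm", "payload": {"plan": [[[9.7,24.9,-10.6],[0.056,-0.544,0.2515],0],[[9.7,24.9,-10.6],[0.056,-0.544,0.2515],0],[[9.7,24.9,-10.6],[0.056,-0.544,0.2515],0],[[9.7,24.9,-10.6],[0.056,-0.544,0.2515],0],[[9.7,24.9,-10.6],[0.056,-0.544,0.2515],0]]}}

```text
t: 3.1
eef_pos: [413.1, -75.6, 187.3]
tcp_rot: [-3.14, -0.96, 0.292]
ft_force: [2.5, -1.1, 0.2]
opening: 0.497
grip_force: 0.0
```

```bash
python3 - <<'E'
from h import *
d=np.array([np.sin(.96)*np.cos(.3),np.sin(.96)*np.sin(.3),-np.cos(.96)])
go(np.array([564,251.7,33])-110*d,.3,55)
E
```

```text
turn [0.3, 0.0, -0.2] shift [0.0106, -0.269, 0.1935] dist 332 ang 0 t 3.1 F [ 2.5 -1.1  0.2] q [-0.88  0.32  2.59  1.8   0.89 -1.3 ]
```

Request:
{"api": "move_arm", "payload": {"plan": [[[0,0,0],[0.0106,-0.269,0.1935],0],[[0,0,0],[0.0106,-0.269,0.1935],0],[[0,0,0],[0.0106,-0.269,0.1935],0],[[0,0,0],[0.0106,-0.269,0.1935],0],[[0,0,0],[0.0106,-0.269,0.1935],0]]}}

```text
t: 3.72
eef_pos: [476.6, 152.7, 112.5]
tcp_rot: [-3.141, -0.961, 0.295]
ft_force: [1.5, -0.6, -0.1]
opening: 0.498
grip_force: 0.0
```

```bash
python3 - <<'E'
from h import *
d=np.array([np.sin(.96)*np.cos(.3),np.sin(.96)*np.sin(.3),-np.cos(.96)])
go(np.array([564,251.7,33])-110*d,.3,55)
E
```

```text
turn [0.2, -0.0, -0.2] shift [-0.0007, -0.0688, 0.0468] dist 83 ang 0 t 3.73 F [ 1.5 -0.6 -0.1] q [ 0.08  0.62  2.59  2.94  1.02 -1.59]
```

Request:
{"api": "move_arm", "payload": {"plan": [[[0.2,0,-0.2],[-0.0007,-0.0688,0.0468],0],[[0.2,0,-0.2],[-0.0007,-0.0688,0.0468],0],[[0.2,0,-0.2],[-0.0007,-0.0688,0.0468],0]]}}

```text
t: 4.1
eef_pos: [491.7, 230.4, 85.6]
tcp_rot: [3.142, -0.961, 0.306]
ft_force: [0.1, -0.4, -0.0]
opening: 0.502
grip_force: 0.0
```

```bash
python3 - <<'E'
from h import *
go((564,251.7,33),.3,55)
from cell import eyes
S=eyes.read_camera("side")
g=cv2.resize(S["img"][200:380,150:380,::-1],None,fx=3,fy=3,interpolation=cv2.INTER_CUBIC)
cv2.imwrite("pics/pre.png",g)
E
```

```text
turn [-0.3, -0.0, 0.2] shift [0.0, 0.0015, 0.1109] dist 111 ang 0 t 4.1 F [ 0.1 -0.4 -0. ] q [ 0.32  0.69  2.48  3.16  0.99 -1.57]
```

View pics/pre.png

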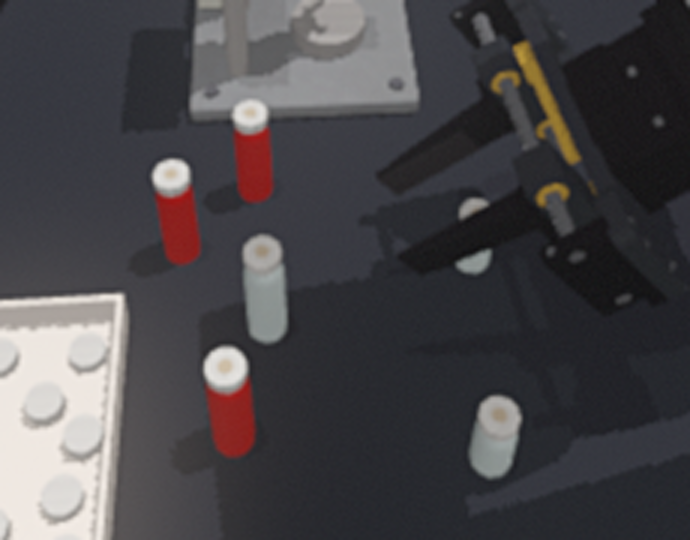

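The gripper is in front of the tall clear vial (crop (265,290), side px (238,297)), fingers open either side of its line. The shorts stand untouched at crop (474,235) and (495,437). I go in along the tool axis and close.

Request:
{"api": "move_arm", "payload": {"plan": [[[0,0,0],[0,0.0015,0.05],0],[[0,0,0],[0,0.0015,0.085],0],[[0,0,0],[0,0.0015,0.111],0],[[0,0,0],[0,0.0015,0.111],0],[[0,0,0],[0,0.0015,0.111],-0.3]]}}

```text
t: 4.78
eef_pos: [578.1, 253.6, 23.6]
tcp_rot: [-3.141, -0.961, 0.302]
ft_force: [-0.3, -0.7, 0.2]
opening: 0.441
grip_force: 0.0
```

Request:
{"api": "move_arm", "payload": {"plan": [[[0,0,0],[0,0,0],-0.45],[[0,0,0],[0,0,0],-1],[[0,0,0],[0,0,0],-1],[[0,0,0],[0,0,0],-1],[[0,0,0],[0,0,0],-1]]}}

```text
t: 5.4
eef_pos: [578.4, 255.3, 23.9]
tcp_rot: [-3.141, -0.962, 0.303]
ft_force: [-3.3, -3.0, 5.0]
opening: 0.229
grip_force: 30.0
```

```bash
python3 - <<'E'
from h import *
go((564,251.7,33+95),.3,55)
E
```

```text
turn [-0.2, -0.1, 0.1] shift [0.0769, -0.0009, -0.0527] dist 93 ang 0 t 5.4 F [-3.3 -3.   5. ] q [ 0.32  0.83  2.27  3.15  0.93 -1.57]
```

Grip is good (0.229 × 95 ≈ 22 mm). Now lift.

Request:
{"api": "move_arm", "payload": {"plan": [[[0,0,0],[0.025,0,-0.0175],-1],[[0,0,0],[0.0737,0,-0.0516],-1],[[0,0,0],[0.0737,0,-0.0516],-1],[[0,0,0],[0.0737,0,-0.0516],-1]]}}

```text
t: 5.9
eef_pos: [578.2, 255.3, 113.2]
tcp_rot: [-3.141, -0.962, 0.304]
ft_force: [-0.1, -0.1, -1.0]
opening: 0.231
grip_force: 30.0
```

```bash
python3 - <<'E'
from h import *
from cell import eyes
c=[558.5,17.8,.18]
print(c2w(c,[[-95,0,0],[-8,0,0]]))
go(c2w(c,[[-95,0,34.8+85]])[0],.18,55)
S=eyes.read_camera("side")
g=cv2.resize(S["img"][180:380,150:390,::-1],None,fx=2.5,fy=2.5,interpolation=cv2.INTER_CUBIC)
cv2.imwrite("pics/lift.png",g)
E
```

```text
[[465.03484919   0.79219052   0.        ]
 [550.62925046  16.36776341   0.        ]]
turn [-5.8, -0.1, 4.1] shift [-0.1, 0.2109, -0.136] dist 270 ang 7 t 5.9 F [-0.1 -0.1 -1. ] q [ 0.32  0.61  2.26  3.16  0.69 -1.57]
```

View pics/lift.png

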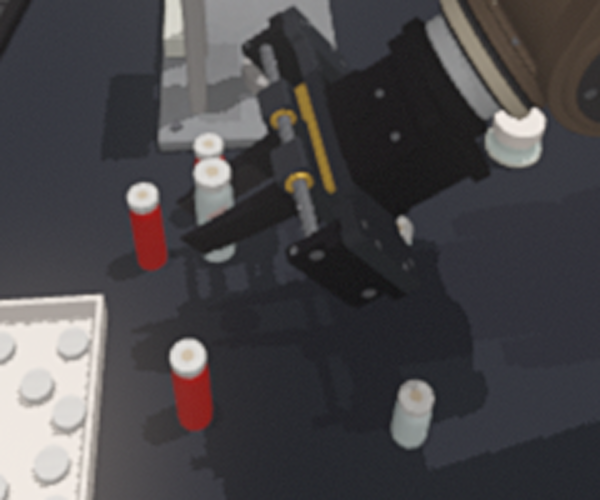

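The vial hangs upright between the fingers at crop (213,205), and the neighbours stand untouched. I carry it to the front of the crimper.

Request:
{"api": "move_arm", "payload": {"plan": [[[-5.8,-0.1,4.1],[-0.1,0.211,-0.136],-1],[[-5.8,-0.1,4.1],[-0.1,0.211,-0.136],-1],[[-5.8,-0.1,4.1],[-0.1,0.211,-0.136],-1],[[-5.8,-0.1,4.1],[-0.1,0.211,-0.136],-1],[[-5.8,-0.1,4.1],[-0.1,0.211,-0.136],-1]]}}

```text
t: 6.58
eef_pos: [479.4, 1.5, 107.4]
tcp_rot: [-3.135, -0.957, 0.172]
ft_force: [-0.2, -0.2, 0.1]
opening: 0.229
grip_force: 30.0
```

```bash
python3 - <<'E'
from h import *
c=[558.5,17.8,.18]
go(c2w(c,[[-95,0,34.8+33.5]])[0],.18,55)
E
```

```text
turn [0.0, 0.2, -0.3] shift [-0.0401, -0.0017, 0.0299] dist 50 ang 0 t 6.58 F [-0.2 -0.2  0.1] q [-0.4   0.64  2.63  2.61  1.07 -1.65]
```

Request:
{"api": "move_arm", "payload": {"plan": [[[0,0.2,-0.3],[-0.0401,-0.0017,0.0299],-1],[[0,0.2,-0.3],[-0.0401,-0.0017,0.0299],-1],[[0,0.2,-0.3],[-0.0401,-0.0017,0.0299],-1]]}}

```text
t: 6.95
eef_pos: [481.1, 6.2, 58.9]
tcp_rot: [3.139, -0.961, 0.186]
ft_force: [-1.1, -0.6, -0.1]
opening: 0.229
grip_force: 30.0
```

```bash
python3 - <<'E'
from h import *
from cell import eyes
c=[558.5,17.8,.18]
go(c2w(c,[[-35,0,34.8+33.5]])[0],.18,55)
go(c2w(c,[[-12,0,34.8+33.5]])[0],.18,55)
E
```

```text
turn [-0.1, -0.1, 0.2] shift [0.0324, 0.0027, 0.049] dist 59 ang 0 t 6.95 F [-1.1 -0.6 -0.1] q [-0.38  0.85  2.65  2.66  1.27 -1.77]
turn [-0.1, -0.1, 0.2] shift [0.0456, 0.0028, 0.0679] dist 82 ang 0 t 6.95 F [-1.1 -0.6 -0.1] q [-0.38  0.85  2.65  2.66  1.27 -1.77]
```

Request:
{"api": "move_arm", "payload": {"plan": [[[0,0,0],[0.0162,0.0027,0.0245],-1],[[0,0,0],[0.0324,0.0027,0.049],-1],[[0,0,0],[0.0324,0.0027,0.049],-1],[[0,0,0],[0.0324,0.0027,0.049],-1]]}}

```text
t: 7.45
eef_pos: [539.4, 14.1, 60.1]
tcp_rot: [3.134, -0.966, 0.191]
ft_force: [-0.7, -0.4, -0.6]
opening: 0.231
grip_force: 30.0
```

```bash
python3 - <<'E'
from h import *
from cell import eyes
c=[558.5,17.8,.18]
go(c2w(c,[[-12,0,34.8+33]])[0],.18,55)
im=[]
for n,(a,b,x,y) in(("side",(120,260,190,330)),("top",(150,250,230,330))):
    S=eyes.read_camera(n)
    g=cv2.resize(S["img"][a:b,x:y,::-1],(400,400),interpolation=cv2.INTER_CUBIC);im.append(g)
cv2.imwrite("pics/ins.png",np.hstack(im))
E
```

```text
turn [-0.0, -0.3, 0.3] shift [0.0105, -0.0002, 0.0207] dist 23 ang 0 t 7.45 F [-0.7 -0.4 -0.6] q [-0.29  0.77  2.5   2.71  1.08 -1.64]
```

View pics/ins.png

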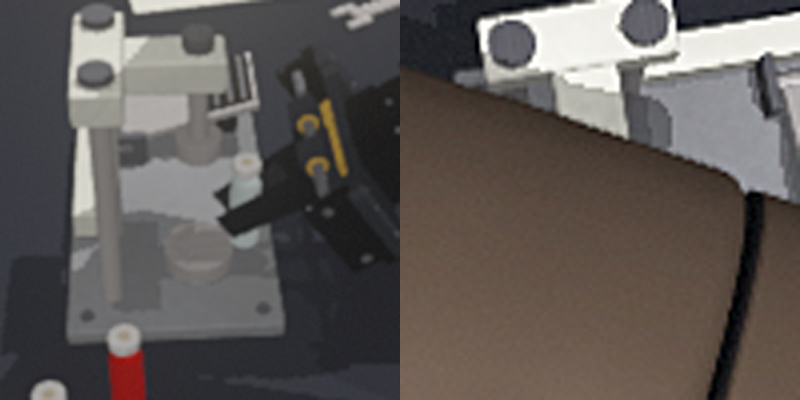

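The vial (left half, crop (245,205)) is just in front of the anvil (200,250), upright and below the cup's rim. The arm hides the top view. I continue.

Request:
{"api": "move_arm", "payload": {"plan": [[[0,-0.3,0.3],[0.005,0,0.01],-1],[[0,-0.3,0.3],[0.0105,0,0.0207],-1],[[0,-0.3,0.3],[0.0105,0,0.0207],-1],[[0,-0.3,0.3],[0.0105,0,0.0207],-1]]}}

```text
t: 8.05
eef_pos: [562.3, 17.7, 54.4]
tcp_rot: [-3.14, -0.957, 0.179]
ft_force: [0.0, 0.7, 0.7]
opening: 0.229
grip_force: 30.0
```

```bash
python3 - <<'E'
from h import *
from cell import readout
c=[558.5,17.8,.18]
go(c2w(c,[[-12,0,34.8+31]])[0],.18,55)
print(readout.state()["eef_pos"])
E
```

```text
turn [-0.0, 0.1, -0.0] shift [0.0004, -0.0007, -0.0004] dist 1 ang 0 t 8.05 F [0.  0.7 0.7] q [-0.26  0.77  2.44  2.72  1.02 -1.6 ]
[562.26162693  17.7466077   54.36314293]
```

Request:
{"api": "move_arm", "payload": {"plan": [[[0,0,0],[-0.0004,0,0.0003],-1],[[0,0,0],[-0.0008,0,0.0006],-1],[[0,0,0],[-0.0008,0,0.0006],-1]]}}

```text
t: 8.43
eef_pos: [562.3, 17.6, 53.8]
tcp_rot: [-3.14, -0.959, 0.178]
ft_force: [-2.5, -0.6, 4.4]
opening: 0.228
grip_force: 30.0
```

Request:
{"api": "move_arm", "payload": {"plan": [[[0,0,0],[0.0013,0,0.0015],-1],[[0,0,0],[0.0025,0,0.0032],-1],[[0,0,0],[0.0036,0,0.0048],-1],[[0,0,0],[0.0036,0,0.0048],-1]]}}

```text
t: 8.93
eef_pos: [568.6, 18.7, 53.8]
tcp_rot: [-3.14, -0.958, 0.179]
ft_force: [-1.4, -0.4, 3.2]
opening: 0.228
grip_force: 30.0
```

Request:
{"api": "move_arm", "payload": {"plan": [[[0,0,0],[0.0006,0,0.0008],-1],[[0,0,0],[0.0011,0,0.0016],-1],[[0,0,0],[0.0011,0,0.0016],-1]]}}

```text
t: 9.3
eef_pos: [570.3, 19.0, 53.8]
tcp_rot: [-3.14, -0.958, 0.178]
ft_force: [-3.7, -0.7, 4.4]
opening: 0.231
grip_force: 30.0
```

Request:
{"api": "move_arm", "payload": {"plan": [[[0,0,0],[0.0006,0,0.0008],-1],[[0,0,0],[0.0006,0,0.0008],-1]]}}

```text
t: 9.55
eef_pos: [571.2, 19.3, 53.8]
tcp_rot: [-3.14, -0.958, 0.178]
ft_force: [-3.4, -0.7, 4.9]
opening: 0.23
grip_force: 30.0
```

Request:
{"api": "move_arm", "payload": {"plan": [[[0,0,0],[0.0006,0,0.0008],-1],[[0,0,0],[0.0006,0,0.0008],-1]]}}

```text
t: 9.8
eef_pos: [572.2, 19.4, 53.8]
tcp_rot: [-3.14, -0.958, 0.179]
ft_force: [-3.5, -0.0, 4.4]
opening: 0.228
grip_force: 30.0
```

Request:
{"api": "move_arm", "payload": {"plan": [[[0,0,0],[0.0006,0,0.0008],-1],[[0,0,0],[0.0006,0,0.0008],-1]]}}

```text
t: 10.05
eef_pos: [573.2, 19.6, 53.8]
tcp_rot: [-3.14, -0.958, 0.179]
ft_force: [-2.9, -0.3, 5.1]
opening: 0.23
grip_force: 30.0
```

Request:
{"api": "move_arm", "payload": {"plan": [[[0,0,0],[0.0006,0,0.0008],-1],[[0,0,0],[0.0006,0,0.0008],-1]]}}

```text
t: 10.3
eef_pos: [574.1, 19.7, 53.8]
tcp_rot: [-3.14, -0.958, 0.178]
ft_force: [-3.4, -0.3, 6.2]
opening: 0.227
grip_force: 30.0
```

Request:
{"api": "move_arm", "payload": {"plan": [[[0,0,0],[0.0006,0,0.0008],-1],[[0,0,0],[0.0006,0,0.0008],-1]]}}

```text
t: 10.55
eef_pos: [574.6, 19.9, 53.8]
tcp_rot: [-3.139, -0.957, 0.178]
ft_force: [-8.6, -2.5, 8.2]
opening: 0.228
grip_force: 30.0
```

Request:
{"api": "move_arm", "payload": {"plan": [[[0,0,0],[0.0006,0,0.0008],-1],[[0,0,0],[0.0006,0,0.0008],-1]]}}

```text
t: 10.8
eef_pos: [575.3, 20.0, 53.9]
tcp_rot: [-3.139, -0.957, 0.177]
ft_force: [-11.7, -2.1, 10.6]
opening: 0.231
grip_force: 30.0
```

Force rises along the fence normal, with hardly any sideways part, so the vial is home against both walls. Now open and check.

Request:
{"api": "move_arm", "payload": {"plan": [[[0,0,0],[0,0,0],-0.4],[[0,0,0],[0,0,0],-0.2],[[0,0,0],[0,0,0],0],[[0,0,0],[0,0,0],0]]}}

```text
t: 11.3
eef_pos: [576.3, 20.1, 53.8]
tcp_rot: [-3.14, -0.958, 0.178]
ft_force: [0.1, 0.8, -0.1]
opening: 0.493
grip_force: 0.0
```

Request:
{"api": "move_arm", "payload": {"plan": [[[0,0,0],[-0.0115,0,-0.0164],0],[[0,0,0],[-0.0287,0,-0.041],0],[[0,0,0],[-0.0516,0,-0.0737],0],[[0,0,0],[-0.0516,0,-0.0737],0],[[0,0,0],[-0.0516,0,-0.0737],0]]}}

```text
t: 11.92
eef_pos: [488.4, 3.7, 53.9]
tcp_rot: [-3.14, -0.958, 0.178]
ft_force: [-0.4, 0.5, -0.5]
opening: 0.504
grip_force: 0.0
```

```bash
python3 - <<'E'
from h import *
from cell import eyes
S=eyes.read_camera("side")
c=[558.5,17.8,.18]
go(c2w(c,[[-150,-60,250]])[0],.18,30)
g=S["img"][130:260,190:330,::-1].copy()
g=cv2.resize(g,None,fx=4.5,fy=4.5,interpolation=cv2.INTER_CUBIC)
cv2.imwrite("pics/home.png",g)
for n in("vial","cup"):
  for d in eyes.cut_out(S,n): print(n,d["score"],d["uv"],cv2.boundingRect(d["mask"].astype(np.uint8)))
E
```

```text
turn [-0.0, -24.9, -0.0] shift [0.1071, 0.0588, -0.1598] dist 201 ang 25 t 11.97 F [-0.   0.  -0.3] q [-0.38  0.85  2.63  2.67  1.25 -1.76]
vial 0.92 [229.4, 252.4] (227, 234, 13, 34)
vial 0.79 [222.6, 330.9] (218, 315, 16, 36)
vial 0.75 [208.1, 271.2] (200, 254, 17, 34)
vial 0.66 [259.0, 194.0] (253, 179, 11, 29)
cup 0.86 [258.5, 167.9] (251, 153, 16, 26)
```

View pics/home.png

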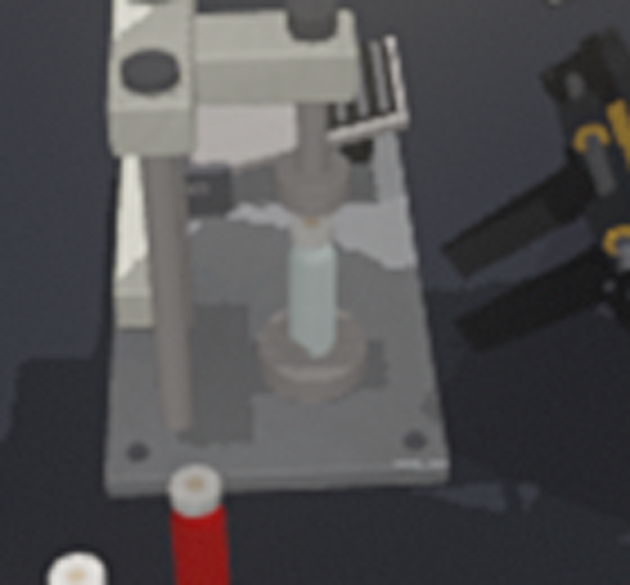

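The vial stands upright on the anvil (crop (313,300)), in line with the cup above (313,190), and the fingers are clear. Next I shut the gripper, rise and go to the treadle.

```bash
python3 - <<'E'
from h import *
c=[559.2,17.2,.18]
go(c2w(c,[[-85,-80,150]])[0],.0,45,0)
go(c2w(c,[[-26,-170,95]])[0],-.05,45,0)
E
```

```text
turn [-7.9, -9.9, 6.7] shift [0.0708, 0.0798, -0.0657] dist 125 ang 14 t 12.07 F [ 0.   0.2 -0. ] q [-0.38  0.85  2.63  2.67  1.26 -1.76]
turn [-10.1, -9.9, 8.5] shift [0.0596, 0.1699, 0.0141] dist 181 ang 17 t 12.07 F [ 0.   0.2 -0. ] q [-0.38  0.85  2.63  2.67  1.26 -1.76]
```

Request:
{"api": "move_arm", "payload": {"plan": [[[-4,-5,3.3],[0.04,0.03,-0.04],-1],[[-7.9,-9.9,6.7],[0.071,0.08,-0.066],-1],[[-7.9,-9.9,6.7],[0.071,0.08,-0.066],-1],[[-7.9,-9.9,6.7],[0.071,0.08,-0.066],-1],[[-7.9,-9.9,6.7],[0.071,0.08,-0.066],-1]]}}

```text
t: 12.7
eef_pos: [489.1, -76.6, 150.2]
tcp_rot: [-3.139, -0.786, -0.001]
ft_force: [-0.5, 0.2, -0.3]
opening: 0.039
grip_force: 0.0
```

```bash
python3 - <<'E'
from h import *
c=[559.2,17.2,.18]
go(c2w(c,[[-26,-170,95]])[0],-.05,45,0)
E
```

```text
turn [-2.1, -0.0, 2.0] shift [0.014, 0.0782, 0.092] dist 121 ang 3 t 12.7 F [-0.5  0.2 -0.3] q [-0.47  0.36  2.45  2.42  0.51 -1.26]
```

Request:
{"api": "move_arm", "payload": {"plan": [[[-2.1,0,2],[0.014,0.078,0.092],-1],[[-2.1,0,2],[0.014,0.078,0.092],-1],[[-2.1,0,2],[0.014,0.078,0.092],-1],[[-2.1,0,2],[0.014,0.078,0.092],-1]]}}

```text
t: 13.2
eef_pos: [562.9, -153.8, 92.8]
tcp_rot: [-3.138, -0.781, -0.053]
ft_force: [-0.2, 0.3, 0.1]
opening: 0.006
grip_force: 0.0
```

```bash
python3 - <<'E'
from h import *
from cell import eyes
c=[559.2,17.2,.18]
go(c2w(c,[[-26,-170,72]])[0],-.05,45,0)
im=[]
for n,(a,b,x,y) in(("side",(110,250,190,330)),("top",(130,240,290,400))):
    S=eyes.read_camera(n)
    im.append(cv2.resize(S["img"][a:b,x:y,::-1],(400,400),interpolation=cv2.INTER_CUBIC))
cv2.imwrite("pics/tre.png",np.hstack(im))
E
```

```text
turn [-0.1, 0.3, -0.1] shift [-0.0138, 0.0009, 0.0156] dist 21 ang 0 t 13.2 F [-0.2  0.3  0.1] q [-0.54  0.57  2.28  2.44  0.54 -1.3 ]
```

View pics/tre.png

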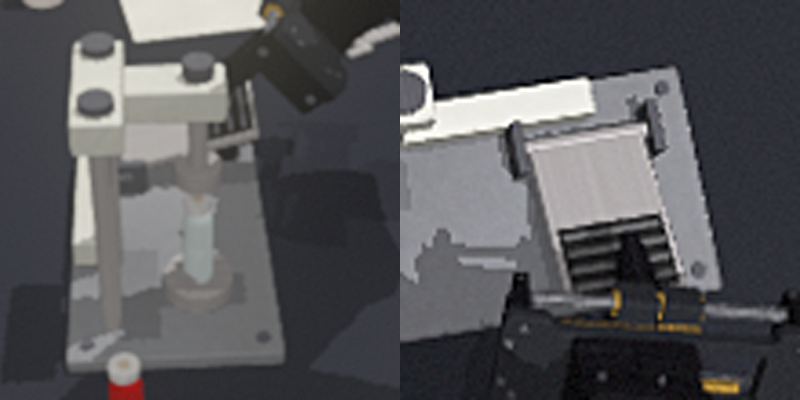

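The shut fingertips are over the ribbed tread (right half, crop (632,250)), and the vial is still in place (200,240) in the left half. Press straight down.

Request:
{"api": "move_arm", "payload": {"plan": [[[0,0,0],[-0.008,0,0.008],-1],[[0,0,0],[-0.0155,0,0.0155],-1],[[0,0,0],[-0.021,0,0.021],-1],[[0,0,0],[-0.025,0,0.025],-1],[[0,0,0],[-0.025,0,0.025],-1]]}}

```text
t: 13.92
eef_pos: [563.8, -155.0, 59.1]
tcp_rot: [-3.141, -0.785, -0.052]
ft_force: [-2.9, 0.3, 6.5]
opening: 0.006
grip_force: 2.8
```

Request:
{"api": "move_arm", "payload": {"plan": [[[0,0,0],[-0.002,0,0.002],-1],[[0,0,0],[-0.004,0,0.004],-1],[[0,0,0],[-0.006,0,0.006],-1],[[0,0,0],[-0.007,0,0.007],-1],[[0,0,0],[-0.007,0,0.007],-1]]}}

```text
t: 14.55
eef_pos: [563.5, -155.1, 49.6]
tcp_rot: [-3.141, -0.784, -0.052]
ft_force: [-6.0, -1.1, 8.4]
opening: 0.008
grip_force: 4.1
```

Request:
{"api": "move_arm", "payload": {"plan": [[[0,0,0],[-0.0008,0,0.0008],-1],[[0,0,0],[-0.0015,0,0.0015],-1],[[0,0,0],[-0.0015,0,0.0015],-1]]}}

```text
t: 14.92
eef_pos: [563.3, -155.1, 47.5]
tcp_rot: [-3.141, -0.784, -0.053]
ft_force: [-6.8, -1.2, 9.2]
opening: 0.002
grip_force: 4.4
```

Request:
{"api": "move_arm", "payload": {"plan": [[[0,0,0],[-0.0008,0,0.0008],-1],[[0,0,0],[-0.0015,0,0.0015],-1],[[0,0,0],[-0.0015,0,0.0015],-1]]}}

```text
t: 15.3
eef_pos: [563.4, -155.1, 45.7]
tcp_rot: [-3.141, -0.785, -0.052]
ft_force: [-9.0, -1.6, 11.7]
opening: 0.005
grip_force: 6.3
```

Request:
{"api": "move_arm", "payload": {"plan": [[[0,0,0],[-0.0006,0,0.0006],-1],[[0,0,0],[-0.001,0,0.001],-1],[[0,0,0],[-0.001,0,0.001],-1]]}}

```text
t: 15.68
eef_pos: [563.5, -155.1, 45.2]
tcp_rot: [-3.141, -0.787, -0.052]
ft_force: [-14.9, -1.0, 23.8]
opening: 0.003
grip_force: 11.5
```

The force jumped to 24 N with almost no travel, so the treadle is at its stop. Hold for well over a second, then rise slowly.

Request:
{"api": "move_arm", "payload": {"plan": [[[0,0,0],[0,0,0],-1],[[0,0,0],[0,0,0],-1],[[0,0,0],[0,0,0],-1],[[0,0,0],[0,0,0],-1],[[0,0,0],[0,0,0],-1]]}}

```text
t: 16.3
eef_pos: [563.5, -155.1, 45.2]
tcp_rot: [-3.141, -0.787, -0.052]
ft_force: [-14.0, -1.3, 22.3]
opening: 0.002
grip_force: 11.4
```

Request:
{"api": "move_arm", "payload": {"plan": [[[0,0,0],[0,0,0],-1],[[0,0,0],[0,0,0],-1],[[0,0,0],[0,0,0],-1],[[0,0,0],[0,0,0],-1],[[0,0,0],[0,0,0],-1]]}}

```text
t: 16.92
eef_pos: [563.5, -155.1, 45.2]
tcp_rot: [-3.141, -0.787, -0.052]
ft_force: [-14.9, -0.0, 22.1]
opening: 0.004
grip_force: 11.4
```

Request:
{"api": "move_arm", "payload": {"plan": [[[0,0,0],[0.004,0,-0.004],-1],[[0,0,0],[0.008,0,-0.008],-1],[[0,0,0],[0.012,0,-0.012],-1],[[0,0,0],[0.016,0,-0.016],-1],[[0,0,0],[0.02,0,-0.02],-1]]}}

```text
t: 17.55
eef_pos: [563.9, -155.1, 72.2]
tcp_rot: [-3.141, -0.784, -0.052]
ft_force: [2.9, 0.9, 1.5]
opening: 0.004
grip_force: 1.0
```

Request:
{"api": "move_arm", "payload": {"plan": [[[0,0,0],[0.01,0,-0.01],-1],[[0,0,0],[0.03,0,-0.03],-1],[[0,0,0],[0.05,0,-0.06],-1],[[0,0,0],[0.05,0,-0.08],-1],[[0,0,0],[0.05,0,-0.08],-1]]}}

```text
t: 18.18
eef_pos: [542.0, -154.2, 164.5]
tcp_rot: [3.141, -0.784, -0.052]
ft_force: [-0.5, -0.4, 0.2]
opening: 0.004
grip_force: 0.0
```

```bash
python3 - <<'E'
from h import *
from cell import eyes
im=[]
for n,(a,b,x,y) in(("side",(120,380,180,375)),("top",(130,270,130,400))):
    S=eyes.read_camera(n)
    g=S["img"][a:b,x:y,::-1];s=400/g.shape[1]
    g=cv2.resize(g,None,fx=s,fy=s,interpolation=cv2.INTER_CUBIC)
    im.append(cv2.copyMakeBorder(g,0,540-g.shape[0],0,0,0))
    for k in("vial","short1","treadle_pad"): print(n,k,[(round(d["score"],2),np.round(d["uv"],1).tolist()) for d in eyes.cut_out(S,k)])
cv2.imwrite("pics/end.png",np.hstack(im))
E
```

```text
side vial [(0.84, [224.1, 335.1]), (0.77, [232.4, 251.6]), (0.64, [208.4, 271.0]), (0.53, [261.2, 192.1])]
side short1 [(0.89, [311.8, 344.1]), (0.81, [306.0, 281.1])]
side treadle_pad [(0.92, [250.1, 155.9])]
top vial [(0.44, [222.7, 187.5])]
top short1 [(0.65, [154.5, 247.8]), (0.57, [205.8, 241.8])]
top treadle_pad [(0.83, [345.5, 185.0]), (0.72, [206.5, 242.9])]
```

View pics/end.png

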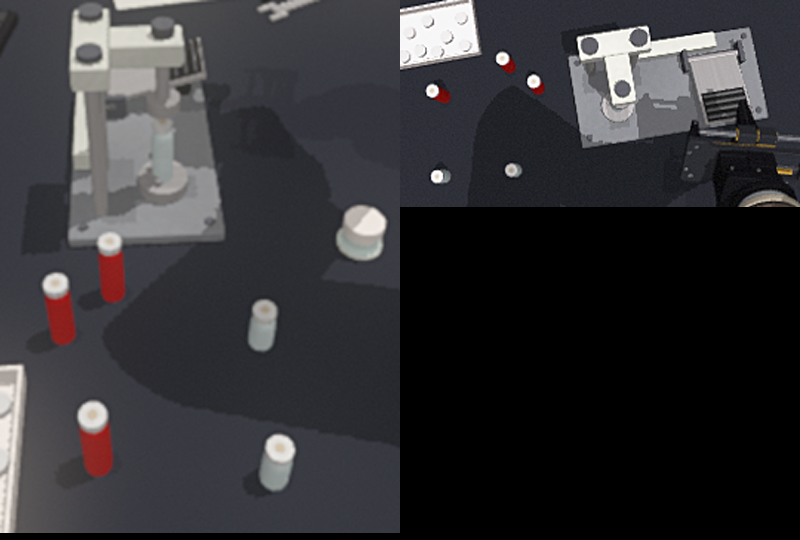

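The vial stands upright on the anvil under the raised cup (left crop (163,155)). The treadle is back up, both shorts are where they were at (263,325) and (277,463), and the gripper is clear.

```bash
python3 -c "
from cell import env;print(env.job_done())"
```

```text
the job is handed in; nothing more can be done
None
```

I set the tall vial on the anvil against the fence and let go, held the treadle at its stop for over 1.2 s, and let it come back up; the last pictures show the vial still standing there and both short vials untouched. I handed the job in at about 18 s; it returned no verdict.

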